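# Dim the light pad and take a reading on the binding

### The job

Stray light from the light pad would spoil a colour reading of the old binding, so first turn the pad's dimmer knob fully anticlockwise (seen from above), to its stop. Then take the cordless reflectance probe out of its stand and hold it square to the sloping book cover, the end of its spring nose well inside the paper ring and the nose pressed about half-way in. Be gentle with the book, leave the glassware where it stands, and finish while still holding the probe there in the gripper.

Things in the scene. Friction and masses are not known exactly. Their poses are not given: they have to be found in the camera images.
- dimmer (a joint): turn of the dimmer knob, rad: 0 = fully anticlockwise seen from above (off, end stop), growing clockwise to 4.5 (full, other stop). Light friction, it stays where it is left. It starts 0.7 to 1.4 from the off stop
- dimmer_grip (a point): on the upright axis of the dimmer knob, at grip height, 51 mm above the table. Knob: black disc 44 mm across, 8 mm high, with an upright bar on it 42 mm long, 14 mm thick, rising 30 mm above the disc to 7 mm above this point. Axes turn with the knob: x along the bar (end with a white tick at -x), y across it, z up. At the off stop the tick points at the black line on the pad
- light_pad: flat light pad, aluminium case 210 x 140 mm, 14 mm thick, fixed on the table, with a white panel; the dimmer sits near one short edge. Origin on the table under the knob's axis; x runs from the knob towards the panel (case from -50 to +160 mm in x, +-70 mm in y), z up
- probe: cordless probe, loose, about 0.12 kg, nose down in its stand. Origin on its axis under its flange; z along the axis away from the nose; x, y square to the grip's flats. Flange 36 mm across, z 0 to 6 mm. White square grip 24 x 24 mm, z 6 to 66; round cap 16 mm across to z 71. Barrel 18 mm across, z 0 to -30; black nose out to z -48. Balance point about z 25
- probe_tip (a point): centre of the flat end of the probe's nose (black, 12 mm across, rounded rim); 48 mm below the probe's origin when the nose is out, and moving towards it as the nose is pressed in
- probe_nose (a joint): how far the spring nose is pressed into the barrel, m: 0 = out, 0.010 = fully in (hard stop). The spring takes 1 N to start and 0.4 N more per mm, so 3 N half-way in
- stand: steel block 80 x 80 mm, 60 mm high, fixed on the table, with an upright hole 25 mm across right through its middle. The probe's flange rests on its top, barrel and nose hang in the hole. Origin under its centre on the table, z up
- book: closed brown leather book, 220 x 160 x 34 mm, fixed on a plywood cradle sloping 18 degrees, low edge roughly towards the robot. Origin at the centre of the upper cover, on its surface; z square out of the cover, x along the 220 mm side up the slope. Cover 51 mm above the table at the low edge, 85 at the centre, 119 at the high edge. The rectangular paper label is not the mark
- spot (a point): centre of the round paper ring on the cover, on the surface; ring 36 mm across outside, 24 mm inside, flat. It is at x -10, y +20 mm in the book's frame. The spot to be measured is the leather inside the ring
- flask: amber glass flask, loose, 62 mm across, 145 mm high with a thin neck; to be left alone. Origin under its centre
- vial: small conical glass bottle with a cork, loose, 60 mm across, 80 mm high; to be left alone. Origin under its centre
- beaker: glass beaker, loose, 64 mm across, 80 mm high; to be left alone. Origin under its centre
Things that resemble listed ones, but are neither listed nor needed, are in the scene too. Of the things that look like the probe, the largest one is meant.

How it is judged:
By the outcome, as a careful person would: the job done as asked, in the order asked, and still so for the second after the job is handed in, while the arm keeps its last pose, push and grip.
It also fails if it takes over 56 s, if anything falls off the work surface, if the arm or the gripper's body presses on something with over 40 N, if the wrist force passes 120 N, or if a joint passes its speed limit or range.

### The arm

A 7-joint arm with a two-finger parallel gripper is mounted at the origin on the work surface. World frame = base frame: x ahead of the robot, y to its left, z up, the work surface at z = 0. Lengths are in m, angles in rad, forces in N, time in s.
With the tool pointing down it reaches from about 0.425 to 0.875 m from the base axis. Payload 4.7 kg.
Tool frame: the origin (TCP) lies between the finger pads; the fingertips stand 14 mm ahead of it and the grasp point (between the pads) lies 5 mm behind it; z points along the fingers, y is the line along which they close (so a half turn about z gives the same grasp; the last joint's range is limited). The gripper opens to 87 mm and grips with 3 to 60 N. Pads are 19 mm wide; open, the fingers measure 117 mm over their backs; the gripper's body (75 mm by 190 mm) begins 51 mm behind the grasp point.
Start: joints at [1.153, 0.321, -0.07, 1.45, 0.023, 1.371, -0.057], TCP at [0.272, -0.59, 0.237] pointing down, gripper open.
Joint ranges: [-2.86, 2.86], [-0.3, 2.09], [-1.38, 1.24], [0.06, 2.45], [-1.56, 4.7], [0.09, 2.05], [-2.69, 2.69]. Speed limits (rad/s): [2.57, 2.57, 3.14, 3.14, 3.14, 3.14, 3.14].

### API

Orientations are given as a rotation vector (axis times angle).
In Python, from bench import get_state, get_image, camera_params, close_job gives the robot as it stands. The module is installed in compiled form; this text tells all that it offers.
- The arm moves only by the tool arm_command, never from a script. Its argument "motion" is a list of rows, each a list of 5 numbers: the finger opening in mm, from 0 to 87, then the shift along the tool's x, y, z in mm, then the turn about the tool's z in degrees. In form: [[gripper, x, y, z, spin], ...]. A call has 1 to 5 rows; each row is the pose to reach, as a shift and turn from the pose commanded when the call began, along the tool's axes at that moment; what a row does not reach only later rows make up. A row lasts 1/12 s, in which the tool goes at most 41.7 mm and 7.16 degrees, less where a joint would pass 70% of its speed; a pose out of reach is approached as far as the arm can. A call with a gripper value outside its range is refused whole. The fingers move at their own pace and stop on an object; "newtons" is the grip in N (left out, the last holds). Time passes only in rows, so rows that repeat a pose let the fingers close. It gives the time, the measured TCP pose, the force, the opening and the grip force at its end, in the units of the state.
- get_state(): the state, without advancing time (a new reading comes with each control period).
- get_image(name): name is "side" or "top"; returns (picture, depth): 480x640x3 uint8, red, green, blue; 480x640 float32, m along the optical axis (not along the pixel's ray), 0 where there is no reading.
- camera_params(name): a dict with "intrinsics" (3x3 intrinsics, pixels), "D" ([k1, k2, p1, p2, k3] as OpenCV has them; the pictures are not rectified), "extrinsics" (4x4, takes a point from camera to world coordinates). Camera axes: x right, y down, z forward; pixel columns grow to the right and rows downward; lengths in m; the calibration is good to about 2 mm. A picture is of the moment at which its call begins. camera_params takes no time and is no camera call.
- close_job(): hands the job in; it is judged then, once.
The state is a dict: "time": time; "joint_positions": joint angles; "qd": joint speeds; "joint_torque": joint torques, N m; "position": TCP position; "tool_rot": TCP orientation; "ft_force": force on the tool from outside, world axes, zero at the start; "torque": the same for the moment, N m; "grip_width": opening from 0.0 (shut) to 1.0 (fully open); "grip_force": force on a finger pad.
Only numpy, scipy, OpenCV 4.12 (cv2) and the standard library are available. Lean on these libraries where they do the work, as an engineer would, in place of code of your own. Each camera call takes 0.05 s, during which the arm holds its last target. There are 200 camera calls.

## Working session

There is one attempt and no reset: what is moved stays moved. The work goes in short steps, Python scripts to look and compute and a tool call to move; the robot and the scene stay as the last step left them, time stands still between calls to the robot, and variables do not carry over. Pictures are saved under pics/ and viewed, at most 10 in all, crops included, and the job is handed in when it is done.

Besides the shell and the picture viewer there is one more tool, called after "Request:" as name([rows], argument=value, ...), one row to a line, values as JSON. arm_command: Moves the arm, as the interface text tells. Its arguments: {"type":"object","properties":{"motion":{"type":"array"},"newtons":{"type":"number"}},"required":["motion"]}

```bash
mkdir -p pics
cat > h.py <<'E'
import numpy as np, cv2
from bench import *
from scipy.spatial.transform import Rotation as R
def snap(n,tag):
    im,d=get_image(n); np.savez(f'{tag}.npz',im=im,d=d); cv2.imwrite(f'pics/{tag}.png',im[:,:,::-1]); return im,d
def world(n,d,px):
    p=camera_params(n);K=np.array(p['intrinsics']);D=np.array(p['D']);T=np.array(p['extrinsics'])
    px=np.array(px,float).reshape(-1,1,2); u=cv2.undistortPoints(px,K,D).reshape(-1,2)
    z=np.array([d[int(round(b)),int(round(a))] for a,b in px.reshape(-1,2)])
    return np.c_[u*z[:,None],z]@T[:3,:3].T+T[:3,3]
def cloud(n,d):
    v,u=np.mgrid[0:480,0:640]; return world(n,d,np.stack([u,v],-1).reshape(-1,2)).reshape(480,640,3)
def proj(n,P):
    p=camera_params(n);T=np.linalg.inv(np.array(p['extrinsics']))
    return cv2.projectPoints(np.array(P,float).reshape(-1,3),cv2.Rodrigues(T[:3,:3])[0],T[:3,3],np.array(p['intrinsics']),np.array(p['D']))[0].reshape(-1,2)
E
python3 - <<'E'
from h import *
for n in('top','side'): snap(n,n+'0'); print(camera_params(n)['extrinsics'])
print(get_state())
E
```

```text
[[ 0.08361699 -0.97135325  0.2224434   0.39919149]
 [-0.99648299 -0.08272956  0.01332151 -0.04167352]
 [ 0.00546275 -0.22277497 -0.97485459  1.09219289]
 [ 0.          0.          0.          1.        ]]
[[ 0.97352812 -0.10527139  0.20288156  0.40934616]
 [-0.22848833 -0.4715489   0.85172456 -0.84590464]
 [ 0.00600635 -0.87553388 -0.4831194   0.55940142]
 [ 0.          0.          0.          1.        ]]
{'time': 0.1, 'joint_positions': array([ 1.15310113,  0.32174354, -0.07008361,  1.45157357,  0.02261562,
        1.37079913, -0.05690886]), 'qd': array([ 0.00023473, -0.00191727, -0.0019023 , -0.00329624, -0.00036385,
       -0.00150786, -0.00068874]), 'joint_torque': array([-7.64578981e-04, -4.92572129e+01, -4.05915454e-01, -3.13395560e+01,
       -6.39481377e-02,  3.95981292e-02,  1.04799731e-04]), 'position': array([ 0.27177622, -0.58992594,  0.235564  ]), 'tool_rot': array([-3.06702092e+00, -6.72680720e-01,  7.51825529e-04]), 'ft_force': array([-0.19812526, -0.24224996,  0.98592419]), 'torque': array([-0.06416774, -0.03569579, -0.00253185]), 'grip_force': 0.0, 'grip_width': 1.0008287020205517}
```

View pics/top0.png

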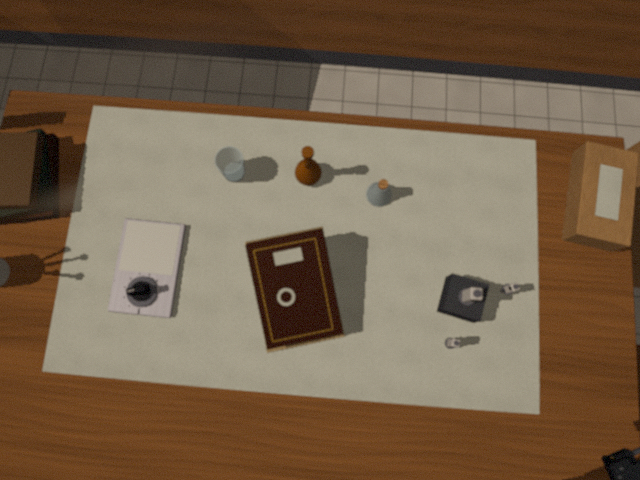

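View pics/side0.png

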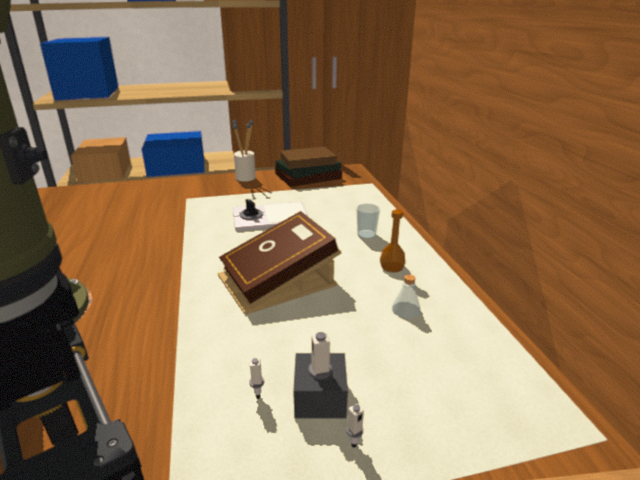

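Top view: the knob is at (141,291), the book ring at (286,297), and the black stand with a probe in it at (465,297). Three things look like the probe: (472,294) in the stand, (511,288) and (454,342). The one in the stand is the largest and sits nose down in the block, so it fits. I'll check it in an enlarged crop.

Run:
```python
from h import *
t=np.load('top0.npz');s=np.load('side0.npz')
f=lambda im,x,y,w,h,k:cv2.resize(im[y:y+h,x:x+w],(w*k,h*k),interpolation=cv2.INTER_CUBIC)
a=f(t['im'],430,250,100,100,4);b=f(t['im'],100,240,100,75,4);c=f(s['im'],230,320,150,130,3)[:, :400]
c2=f(s['im'],225,190,100,50,4)
top=np.zeros((400,800,3),np.uint8);top[:,:400]=a;top[:300,400:]=b
cv2.imwrite('pics/crop1.png',top[:,:,::-1]);
W=cloud('top',t['d'])
im=t['im'].astype(int)
# book cover plane
m=np.zeros((480,640),bool);m[225:352,240:345]=1
red=(im[...,0]>im[...,2]+12)|(im.sum(-1)<170)
z=W[...,2]
mb=m&(z>0.045)&(z<0.125)
P=W[mb]
for _ in range(8):
    A=np.c_[P[:,:2],np.ones(len(P))];co=np.linalg.lstsq(A,P[:,2],rcond=None)[0];r=P[:,2]-A@co
    P=P[abs(r)<max(.003,2*r.std())]
n=np.array([-co[0],-co[1],1]);n/=np.linalg.norm(n)
print('book',len(P),r.std(),'tilt',np.degrees(np.arccos(n[2])),'az up',np.degrees(np.arctan2(co[1],co[0])),n)
rect=cv2.minAreaRect((P@np.linalg.svd(np.eye(3))[0])[:,:2].astype(np.float32));print('minrect xy',rect)
ctr=P.mean(0);print('ctr',ctr)
# ring
g=np.zeros_like(m);g[284:311,273:300]=1
ys,xs=np.where(g&(im.min(-1)>110));print('ring px',xs.mean(),ys.mean(),len(xs));print('ring w',W[ys,xs].mean(0), (W[ys,xs].max(0)+W[ys,xs].min(0))/2)
# stand
g[:]=0;g[265:330,430:500]=1
q=W[g&(z>.055)&(z<.064)];print('stand',len(q),cv2.minAreaRect(q[:,:2].astype(np.float32)))
q=W[g&(z>.075)];print('probe',len(q),q.min(0),q.max(0));q=W[g&(z>.118)&(z<.135)];print(len(q),q.mean(0),cv2.minAreaRect(q[:,:2].astype(np.float32)))
# pad, knob
g[:]=0;g[210:325,100:195]=1
q=W[g&(z>.009)&(z<.019)];print('pad',cv2.minAreaRect(q[:,:2].astype(np.float32)))
q=W[g&(z>.019)&(z<.035)];print('disc',len(q),cv2.minEnclosingCircle(q[:,:2].astype(np.float32)))
q=W[g&(z>.048)&(z<.07)];print('bar',len(q),cv2.minAreaRect(q[:,:2].astype(np.float32)),q[:,2].max())
```

```text
book 7429 0.0014563981852535454 tilt 18.091879024437976 az up 16.229932945202066 [-0.29816593 -0.08679416  0.95055976]
minrect xy ((0.5113564729690552, 0.0010867714881896973), (0.20934998989105225, 0.16022242605686188), 16.27079200744629)
ctr [0.51242378 0.00220317 0.08439996]
ring px 285.5 296.8333333333333 96
ring w [0.49586854 0.01865915 0.08117761] [0.4959761  0.01858101 0.08039403]
stand 1106 ((0.5306641459465027, -0.3528400659561157), (0.08060970902442932, 0.08100365847349167), 76.8632583618164)
probe 273 [ 0.39919149 -0.36543763  0.07564494] [ 0.54245913 -0.04167352  1.09219289]
162 [ 0.52980293 -0.35198971  0.12624083] ((0.530074417591095, -0.35284751653671265), (0.02387070097029209, 0.02505100890994072), 3.051917314529419)
pad ((0.5420328974723816, 0.3325817883014679), (0.14119167625904083, 0.20924077928066254), 88.64193725585938)
disc 369 ((0.5442823171615601, 0.35110798478126526), 0.09194162487983704)
bar 141 ((0.488126277923584, 0.33417075872421265), (0.014839936047792435, 0.041620735079050064), 21.033206939697266) 0.06136952607051249
```

View pics/crop1.png

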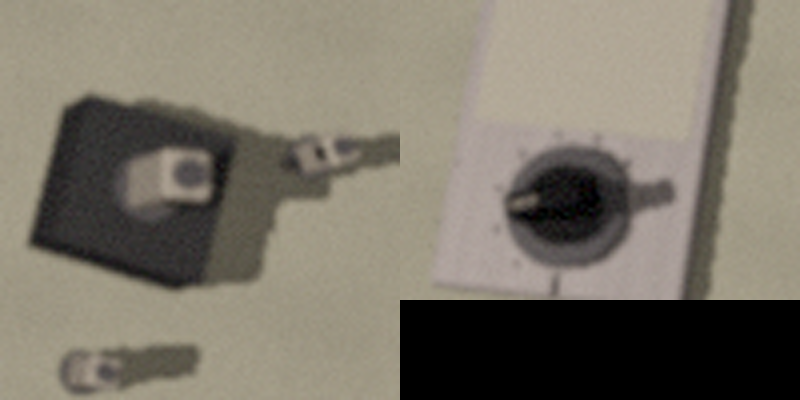

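The crop confirms it: the largest probe is the one in the black stand, with its white square grip and dark cap. The tick points towards +y, slightly -x, and the pad's black line is on the -x side. The knob is therefore about 67° (1.18 rad) from off. Next I'll write a planner that converts waypoints into tool shifts.

```bash
cat > plan.py <<'E'
# plan.py x y z yaw(deg azimuth of tool x) [x y z yaw ...] : per-call shifts mm / spin deg
import sys; from h import *
s=get_state(); p=np.array(s['position'])*1e3; Rm=R.from_rotvec(s['tool_rot']).as_matrix()
yaw=np.degrees(np.arctan2(Rm[1,0],Rm[0,0]))
print('t',s['time'],'p',p.round(1),'yaw',round(yaw,2),'tilt',np.degrees(np.arccos(-Rm[2,2])).round(2),'F',np.round(s['ft_force'],1),'j',np.round(s['joint_positions'],2))
a=np.array(sys.argv[1:],float).reshape(-1,4)
for w in a:
    d=w[:3]-p; dy=-((w[3]-yaw+180)%360-180); n=int(max(1,np.ceil(np.linalg.norm(d)/200),np.ceil(abs(dy)/35)))
    for k in range(n):
        c,sn=np.cos(np.radians(yaw)),np.sin(np.radians(yaw)); q=d/n
        print('  shift',np.round([c*q[0]+sn*q[1],sn*q[0]-c*q[1],-q[2]],1),'spin',round(dy/n,1)); yaw-=dy/n
    p=w[:3]
E
python3 plan.py 500 -330 240 24.7 500 40 240 55 488 334 130 111 488 334 46 111
python3 - <<'E'
from h import *
t=np.load('top0.npz');W=cloud('top',t['d'])
for x,y in((511,288),(454,342)):
    q=W[y-8:y+9,x-10:x+11].reshape(-1,3);q=q[(q[:,2]>.02)&(q[:,2]<.2)];print(q.mean(0),q.max(0))
E
```

```text
t 0.1 p [ 271.8 -589.9  235.6] yaw 24.74 tilt 0.1 F [-0.2 -0.2  1. ] j [ 1.15  0.32 -0.07  1.45  0.02  1.37 -0.06]
  shift [158.  -70.3  -2.2] spin 0.0
  shift [158.  -70.3  -2.2] spin 0.0
  shift [  77.3 -168.1   -0. ] spin -15.2
  shift [ 118.5 -142.    -0. ] spin -15.2
  shift [117.  -89.2  55. ] spin -28.0
  shift [145.2 -23.9  55. ] spin -28.0
  shift [ 0.  0. 84.] spin -0.0
[ 0.55592147 -0.44500501  0.05885848] [ 0.56891089 -0.43682785  0.08294331]
[ 0.43308639 -0.32562484  0.05974789] [ 0.44549429 -0.31759759  0.08194423]
```

Request:
arm_command([
  [87, 158, -70, -2, 0],
  [87, 158, -70, -2, 0],
  [87, 158, -70, -2, 0],
  [87, 158, -70, -2, 0],
  [87, 158, -70, -2, 0],
])

```text
time: 0.52
position: [0.3936, -0.4524, 0.2386]
tool_rot: [-3.061, -0.691, -0.007]
ft_force: [1.4, 0.4, 0.5]
grip_width: 1.001
grip_force: 0.0
```

Request:
arm_command([
  [87, 158, -70, -2, 0],
  [87, 158, -70, -2, 0],
  [87, 158, -70, -2, 0],
  [87, 158, -70, -2, 0],
  [87, 158, -70, -2, 0],
])

```text
time: 0.93
position: [0.5064, -0.3218, 0.2405]
tool_rot: [-3.06, -0.691, -0.007]
ft_force: [0.7, 2.2, 0.7]
grip_width: 0.999
grip_force: 0.0
```

Request:
arm_command([
  [87, 77, -168, 0, -15],
  [87, 77, -168, 0, -15],
  [87, 77, -168, 0, -15],
  [87, 77, -168, 0, -15],
  [87, 77, -168, 0, -15],
])

```text
time: 1.35
position: [0.5, -0.1396, 0.2405]
tool_rot: [-2.949, -1.078, -0.001]
ft_force: [0.5, 0.2, -0.1]
grip_width: 1.003
grip_force: 0.0
```

Request:
arm_command([
  [87, 118, -142, 0, -15],
  [87, 118, -142, 0, -15],
  [87, 118, -142, 0, -15],
  [87, 118, -142, 0, -15],
  [87, 118, -142, 0, -15],
])

```text
time: 1.77
position: [0.4991, 0.045, 0.2407]
tool_rot: [-2.783, -1.454, -0.002]
ft_force: [0.2, 0.5, -0.3]
grip_width: 1.002
grip_force: 0.0
```

```bash
python3 plan.py 488 334 130 111 488 334 46 111
```

```text
t 1.7667 p [499.1  45.  240.7] yaw 55.17 tilt 0.13 F [ 0.2  0.5 -0.3] j [ 0.46  0.03 -0.61  1.79  0.01  1.33 -0.76]
  shift [115.4 -87.1  55.4] spin -27.9
  shift [142.8 -22.9  55.4] spin -27.9
  shift [ 0.  0. 84.] spin -0.0
```

Request:
arm_command([
  [87, 115, -87, 55, -28],
  [87, 115, -87, 55, -28],
  [87, 115, -87, 55, -28],
  [87, 115, -87, 55, -28],
  [87, 115, -87, 55, -28],
])

```text
time: 2.18
position: [0.4921, 0.1894, 0.1834]
tool_rot: [-2.339, -2.09, 0.001]
ft_force: [-0.4, 0.9, 0.4]
grip_width: 0.997
grip_force: 0.0
```

Request:
arm_command([
  [87, 143, -23, 55, -28],
  [87, 143, -23, 55, -28],
  [87, 143, -23, 55, -28],
  [87, 143, -23, 55, -28],
  [87, 143, -23, 55, -28],
])

```text
time: 2.6
position: [0.4869, 0.333, 0.1281]
tool_rot: [-1.767, -2.59, 0.0]
ft_force: [-1.0, -0.9, 1.4]
grip_width: 1.001
grip_force: 0.0
```

```bash
python3 plan.py 488 334 47 111
```

```text
t 2.6 p [486.9 333.  128.1] yaw 111.41 tilt 0.38 F [-1.  -0.9  1.4] j [ 0.06  0.4  -0.85  1.71  0.31  1.18 -0.5 ]
  shift [ 0.6  1.4 81.1] spin 0.4
```

Request:
arm_command([
  [60, 1, 1, 40, 0],
  [40, 1, 1, 81, 0],
  [40, 1, 1, 81, 0],
  [40, 1, 1, 81, 0],
], newtons=15)

```text
time: 2.93
position: [0.49, 0.3264, 0.0478]
tool_rot: [-1.786, -2.582, 0.008]
ft_force: [0.2, 0.1, 0.2]
grip_width: 0.78
grip_force: 0.0
```

Request:
arm_command([
  [10, 0, 0, 0, 0],
  [10, 0, 0, 0, 0],
  [10, 0, 0, 0, 0],
  [10, 0, 0, 0, 0],
  [10, 0, 0, 0, 0],
])

```text
time: 3.35
position: [0.4919, 0.3289, 0.0509]
tool_rot: [1.785, 2.584, 0.003]
ft_force: [-0.1, -0.7, -0.2]
grip_width: 0.397
grip_force: 0.0
```

```bash
python3 plan.py 488 334 47 178.6; python3 -c "
from h import *;print(get_state()['torque'],get_state()['grip_width'])"
```

```text
t 3.35 p [491.9 328.9  50.9] yaw 110.72 tilt 0.12 F [-0.1 -0.7 -0.2] j [ 0.02  0.48 -0.8   1.78  0.4   1.05 -0.57]
  shift [ 3.1 -0.9  1.9] spin -33.9
  shift [3.1 1.  1.9] spin -33.9
[ 0.0214096  -0.11110875 -0.03907805] 0.39741044651552915
```

Request:
arm_command([
  [30, 3, -2, 2, 0],
  [30, 3, -2, 2, 0],
  [30, 3, -2, 2, 0],
])

```text
time: 3.6
position: [0.4878, 0.331, 0.0474]
tool_rot: [-1.784, -2.586, 0.0]
ft_force: [-0.1, -0.5, -0.1]
grip_width: 0.352
grip_force: 0.0
```

```bash
python3 plan.py 488 334 47 111;python3 - <<'E'
from h import *
im,d=snap('top','k1');cv2.imwrite('pics/k1c.png',cv2.resize(im[210:330,90:210],None,fx=4,fy=4)[:,:,::-1])
W=cloud('top',d)
E
```

```text
t 3.6 p [487.8 331.   47.4] yaw 110.78 tilt 0.02 F [-0.1 -0.5 -0.1] j [ 0.01  0.48 -0.8   1.78  0.4   1.04 -0.57]
  shift [2.8 1.3 0.4] spin -0.2
```

View pics/k1c.png

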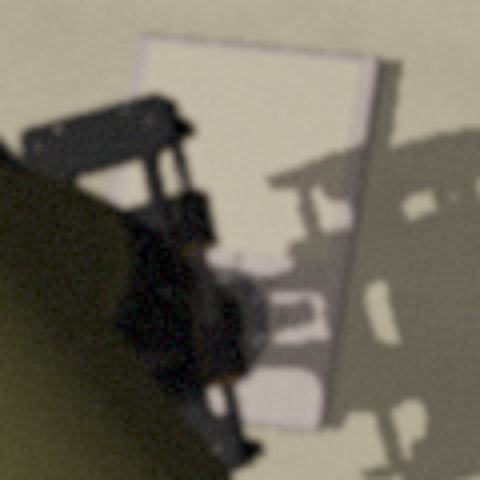

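The picture shows the gripper straddling the knob, around (200,310) in the crop, with the knob hidden behind the fingers. The arm's readings agree with the plan. Closing now.

Request:
arm_command([
  [8, 2, 1, 0, 0],
  [8, 2, 1, 0, 0],
  [8, 2, 1, 0, 0],
  [8, 2, 1, 0, 0],
  [8, 2, 1, 0, 0],
], newtons=15)

```text
time: 4.07
position: [0.488, 0.3328, 0.0474]
tool_rot: [-1.785, -2.585, 0.002]
ft_force: [-1.8, -1.6, 0.9]
grip_width: 0.159
grip_force: 15.0
```

```bash
python3 plan.py 488 334 47 178.6; python3 -c "
from h import *;print(get_state()['torque'],get_state()['grip_width']*87,get_state()['grip_force'])"
```

```text
t 4.0667 p [488.  332.8  47.4] yaw 110.75 tilt 0.06 F [-1.8 -1.6  0.9] j [ 0.01  0.49 -0.8   1.78  0.4   1.05 -0.58]
  shift [0.6 0.2 0.2] spin -33.9
  shift [0.3 0.5 0.2] spin -33.9
[-0.1239841   0.17693957 -0.02242369] 13.86282581217666 15.000109450193122
```

Request:
arm_command([
  [8, 0, 0, 0, -6],
  [8, 0, 0, 0, -12],
  [8, 0, 0, 0, -18],
  [8, 0, 0, 0, -24],
  [8, 0, 0, 0, -30],
])

```text
time: 4.48
position: [0.4892, 0.3337, 0.0474]
tool_rot: [1.048, 2.961, 0.004]
ft_force: [3.2, 2.9, -5.2]
grip_width: 0.162
grip_force: 15.0
```

Request:
arm_command([
  [8, 0, 0, 0, -6],
  [8, 0, 0, 0, -12],
  [8, 0, 0, 0, -18],
  [8, 0, 0, 0, -24],
  [8, 0, 0, 0, -30],
])

```text
time: 4.9
position: [0.4899, 0.3351, 0.0475]
tool_rot: [0.245, 3.129, 0.009]
ft_force: [3.9, 5.9, -7.7]
grip_width: 0.157
grip_force: 15.0
```

Request:
arm_command([
  [8, 0, 0, 0, -3],
  [8, 0, 0, 0, -6],
  [8, 0, 0, 0, -7],
  [8, 0, 0, 0, -8],
  [8, 0, 0, 0, -8],
])

```text
time: 5.32
position: [0.4899, 0.3355, 0.0475]
tool_rot: [0.033, 3.138, 0.01]
ft_force: [4.0, 7.4, -6.7]
grip_width: 0.165
grip_force: 15.0
```

```bash
python3 plan.py 488 334 47 178.6; python3 -c "
from h import *;print(get_state()['torque'],get_state()['grip_width']*87,get_state()['grip_force'])"
```

```text
t 5.3167 p [489.9 335.5  47.5] yaw 178.8 tilt 0.4 F [ 4.   7.4 -6.7] j [ 0.17  0.6  -1.04  1.77  0.57  1.1   0.49]
  shift [ 1.8 -1.6  0.5] spin 0.2
[ 1.49544884 -1.09581692  0.04749265] 14.357324656438832 14.998884488304611
```

Request:
arm_command([
  [8, -1, 1, 0, -2],
  [8, -1, 1, 0, -4],
  [8, -1, 1, 0, -6],
  [8, -1, 1, 0, -6],
  [8, -1, 1, 0, -6],
])

```text
time: 5.73
position: [0.4903, 0.3356, 0.0475]
tool_rot: [-0.127, 3.137, 0.006]
ft_force: [2.4, 4.9, -4.5]
grip_width: 0.173
grip_force: 15.7
```

```bash
python3 plan.py 488 334 47 178.6; python3 -c "
from h import *;print(get_state()['torque'],get_state()['grip_width']*87,get_state()['grip_force'])"
```

```text
t 5.7333 p [490.3 335.6  47.5] yaw -175.35 tilt 0.25 F [ 2.4  4.9 -4.5] j [ 0.18  0.61 -1.05  1.77  0.59  1.11  0.58]
  shift [ 2.5 -1.4  0.5] spin 6.1
[ 1.2217169  -0.69956216 -0.41502459] 15.06768059663788 15.738430750061525
```

The width and torque both rose, so the knob is against its stop. Releasing and lifting.

Request:
arm_command([
  [60, 0, 0, 0, 0],
  [60, 0, 0, 0, 0],
  [60, 0, 0, 0, 0],
  [60, 0, 0, -20, 0],
  [60, 0, 0, -60, 0],
])

```text
time: 6.15
position: [0.487, 0.3308, 0.1037]
tool_rot: [0.129, -3.131, 0.008]
ft_force: [1.3, -0.8, 0.9]
grip_width: 0.465
grip_force: 0.0
```

```bash
python3 plan.py 488 334 240 178.6 500 120 240 110 515 -100 240 56 525 -330 240 3
```

```text
t 6.15 p [487.  330.8 103.7] yaw -175.28 tilt 0.55 F [ 1.3 -0.8  0.9] j [ 0.23  0.55 -1.11  1.73  0.52  1.21  0.63]
  shift [  -1.3    3.1 -136.3] spin 6.1
  shift [  -8.6 -106.8   -0. ] spin 34.3
  shift [-67.3 -83.4  -0. ] spin 34.3
  shift [-105.9  -30.6   -0. ] spin 27.0
  shift [-108.3   20.8   -0. ] spin 27.0
  shift [-92.5  68.5  -0. ] spin 26.5
  shift [-52.3 102.6  -0. ] spin 26.5
```

Request:
arm_command([
  [60, -1, 3, -136, 6],
  [60, -1, 3, -136, 6],
  [60, -1, 3, -136, 6],
  [60, -1, 3, -136, 6],
])

```text
time: 6.48
position: [0.4916, 0.3393, 0.2504]
tool_rot: [0.034, 3.134, 0.007]
ft_force: [1.3, 1.6, -0.1]
grip_width: 0.676
grip_force: 0.0
```

Request:
arm_command([
  [60, -9, -107, 0, 34],
  [60, -9, -107, 0, 34],
  [60, -9, -107, 0, 34],
  [60, -9, -107, 0, 34],
  [60, -9, -107, 0, 34],
])

```text
time: 6.9
position: [0.4975, 0.2264, 0.2431]
tool_rot: [0.969, 2.988, -0.004]
ft_force: [0.2, 0.1, -0.2]
grip_width: 0.687
grip_force: 0.0
```

Request:
arm_command([
  [60, -67, -83, 0, 34],
  [60, -67, -83, 0, 34],
  [60, -67, -83, 0, 34],
  [60, -67, -83, 0, 34],
  [60, -67, -83, 0, 34],
])

```text
time: 7.32
position: [0.5037, 0.1203, 0.2431]
tool_rot: [1.8, 2.574, -0.003]
ft_force: [-0.5, 0.2, 0.1]
grip_width: 0.692
grip_force: 0.0
```

Request:
arm_command([
  [60, -106, -31, 0, 27],
  [60, -106, -31, 0, 27],
  [60, -106, -31, 0, 27],
  [60, -106, -31, 0, 27],
  [60, -106, -31, 0, 27],
])

```text
time: 7.73
position: [0.5118, 0.0107, 0.243]
tool_rot: [-2.347, -2.088, 0.002]
ft_force: [0.7, 1.1, -0.5]
grip_width: 0.691
grip_force: 0.0
```

```bash
python3 plan.py  515 -100 240 56 525 -330 240 3;python3 - <<'E'
from h import *
im,d=snap('top','k2');cv2.imwrite('pics/k2c.png',cv2.resize(im[200:330,90:210],None,fx=4,fy=4)[:,:,::-1])
W=cloud('top',d);z=W[...,2]
g=np.zeros((480,640),bool);g[210:325,100:195]=1
q=W[g&(z>.048)&(z<.07)];print('bar',len(q),cv2.minAreaRect(q[:,:2].astype(np.float32)))
E
```

```text
t 7.7333 p [511.8  10.7 243. ] yaw 83.33 tilt 0.08 F [ 0.7  1.1 -0.5] j [ 0.8   0.08 -0.9   1.75  0.07  1.34 -0.24]
  shift [-109.6   16.     3. ] spin 27.3
  shift [-92.5  68.5  -0. ] spin 26.5
  shift [-52.3 102.6  -0. ] spin 26.5
bar 153 ((0.4881422519683838, 0.333652138710022), (0.015387327410280704, 0.04227297380566597), 88.61426544189453)
```

View pics/k2c.png

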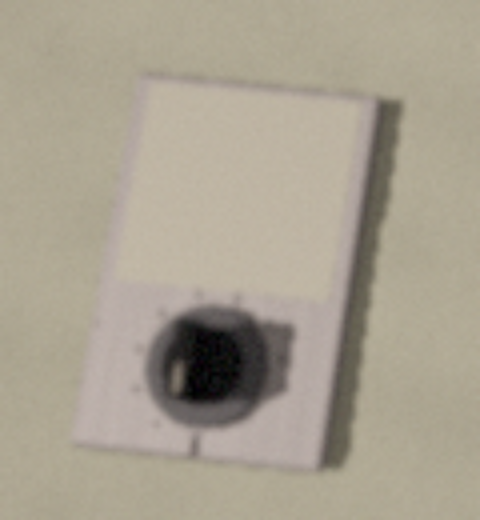

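The knob is off: the bar lies at 178.6°, along the pad's axis, and the tick at (178,378) is on the side of the black line at (195,443). Next I'll refine the probe's axis and yaw from the stored clouds.

```bash
python3 - <<'E'
from h import *
for n in('top','side'):
    t=np.load(n+'0.npz');W=cloud(n,t['d']);q=W.reshape(-1,3)
    q=q[(abs(q[:,0]-.530)<.03)&(abs(q[:,1]+.353)<.03)]
    for lo,hi in((.073,.085),(.085,.105),(.105,.122),(.122,.1285)):
        r=q[(q[:,2]>lo)&(q[:,2]<hi)]
        if len(r)>5: print(n,lo,len(r),r.mean(0).round(4),cv2.minAreaRect(r[:,:2].astype(np.float32)))
    r=q[(q[:,2]>.075)&(q[:,2]<.122)][:,:2]
    # fit faces: best yaw by box support (min area trimmed)
    best=[]
    for a in range(0,90,3):
        u=np.radians(a);p=r@np.array([[np.cos(u),-np.sin(u)],[np.sin(u),np.cos(u)]]);lo=np.percentile(p,3,0);hi=np.percentile(p,97,0)
        d=np.min(np.c_[abs(p-lo),abs(p-hi)],1);best.append((np.mean(np.minimum(d,.004))*1e3,a))
    print(n,len(r),sorted(best)[:5])
E
python3 plan.py  515 -100 240 56 530 -353 240 3
```

```text
top 0.073 30 [ 0.5259 -0.3452  0.079 ] ((0.5256167650222778, -0.34575381875038147), (0.0282259713858366, 0.012925510294735432), 37.92802047729492)
top 0.085 43 [ 0.5273 -0.3436  0.0956] ((0.5249640941619873, -0.3465636670589447), (0.030397750437259674, 0.014057112857699394), 41.120418548583984)
top 0.105 46 [ 0.5267 -0.3451  0.1136] ((0.5260634422302246, -0.3499252498149872), (0.02864481694996357, 0.019775094464421272), 62.74922180175781)
top 0.122 105 [ 0.5298 -0.3521  0.125 ] ((0.5302149653434753, -0.3527128994464874), (0.02424398995935917, 0.024262843653559685), 0.839866042137146)
top 111 [(np.float64(0.7881933685310651), 0), (np.float64(0.9282347234879891), 3), (np.float64(0.9919370561398233), 87), (np.float64(1.1948555301457422), 6), (np.float64(1.2391367924997965), 84)]
side 0.073 103 [ 0.5264 -0.3627  0.0792] ((0.5247042775154114, -0.36071300506591797), (0.014255689457058907, 0.028358248993754387), 56.232276916503906)
side 0.085 179 [ 0.5263 -0.3631  0.0952] ((0.5241621732711792, -0.3616516590118408), (0.015224126167595387, 0.02810721844434738), 55.754085540771484)
side 0.105 171 [ 0.5267 -0.3632  0.1138] ((0.526168942451477, -0.36136341094970703), (0.015093548223376274, 0.02732708305120468), 67.25794982910156)
side 0.122 133 [ 0.527  -0.3583  0.1255] ((0.5283613204956055, -0.3538062870502472), (0.023805825039744377, 0.02469947561621666), 1.353704810142517)
side 436 [(np.float64(1.1874320160734237), 0), (np.float64(1.2535608399982985), 87), (np.float64(1.3001984330045573), 3), (np.float64(1.4075487190208742), 6), (np.float64(1.486014230901732), 84)]
t 7.7833 p [511.8  12.9 243.2] yaw 83.77 tilt 0.05 F [ 0.3  0.7 -0. ] j [ 0.79  0.08 -0.9   1.75  0.06  1.34 -0.23]
  shift [-111.9   15.4    3.2] spin 27.8
  shift [-100.7   77.    -0. ] spin 26.5
  shift [-55.8 113.8  -0. ] spin 26.5
```

Request:
arm_command([
  [60, -112, 15, 3, 28],
  [60, -112, 15, 3, 28],
  [60, -112, 15, 3, 28],
  [60, -112, 15, 3, 28],
  [60, -112, 15, 3, 28],
])

```text
time: 8.2
position: [0.5147, -0.1003, 0.2401]
tool_rot: [-2.778, -1.466, 0.001]
ft_force: [0.9, 1.8, -0.9]
grip_width: 0.688
grip_force: 0.0
```

Request:
arm_command([
  [60, -101, 77, 0, 27],
  [60, -101, 77, 0, 27],
  [60, -101, 77, 0, 27],
  [60, -101, 77, 0, 27],
  [60, -101, 77, 0, 27],
])

```text
time: 8.62
position: [0.5218, -0.2272, 0.2401]
tool_rot: [-3.042, -0.781, 0.0]
ft_force: [0.6, 0.2, -0.4]
grip_width: 0.694
grip_force: 0.0
```

Request:
arm_command([
  [60, -56, 114, 0, 28],
  [60, -56, 114, 0, 28],
  [60, -56, 114, 0, 28],
  [60, -56, 114, 0, 28],
  [60, -56, 114, 0, 28],
])

```text
time: 9.03
position: [0.528, -0.3533, 0.24]
tool_rot: [-3.14, -0.024, 0.0]
ft_force: [0.1, 0.7, -0.5]
grip_width: 0.692
grip_force: 0.0
```

```bash
python3 plan.py  530 -353 160 1 530 -353 98 1
```

```text
t 9.0333 p [ 528.  -353.3  240. ] yaw 0.89 tilt 0.09 F [ 0.1  0.7 -0.5] j [ 0.96  0.33 -0.53  1.47  0.17  1.38 -1.13]
  shift [ 2.  -0.2 80. ] spin -0.1
  shift [ 0.  0. 62.] spin -0.0
```

Request:
arm_command([
  [60, 2, 0, 40, 0],
  [60, 2, 0, 80, 0],
  [60, 2, 0, 110, 0],
  [60, 2, 0, 130, 0],
  [60, 2, 0, 142, 0],
])

```text
time: 9.45
position: [0.5299, -0.3477, 0.0961]
tool_rot: [-3.137, -0.041, 0.003]
ft_force: [-1.0, 0.5, -0.5]
grip_width: 0.69
grip_force: 0.0
```

Request:
arm_command([
  [45, 0, 0, 1, 0],
  [45, 0, 0, 1, 0],
  [45, 0, 0, 1, 0],
])

```text
time: 9.7
position: [0.5312, -0.3527, 0.0997]
tool_rot: [3.14, 0.026, 0.005]
ft_force: [0.1, -0.5, -0.3]
grip_width: 0.559
grip_force: 0.0
```

```bash
python3 plan.py  530 -353 96 1
```

```text
t 9.7 p [ 531.2 -352.7   99.7] yaw 0.95 tilt 0.18 F [ 0.1 -0.5 -0.3] j [ 0.95  0.44 -0.51  1.63  0.23  1.13 -1.17]
  shift [-1.2  0.3  3.7] spin -0.0
```

Request:
arm_command([
  [20, -1, 0, 2, 0],
  [20, -1, 0, 2, 0],
  [20, -1, 0, 2, 0],
  [20, -1, 0, 2, 0],
  [20, -1, 0, 2, 0],
], newtons=8)

```text
time: 10.12
position: [0.5286, -0.3533, 0.0961]
tool_rot: [3.141, 0.02, 0.001]
ft_force: [-0.8, 1.8, 3.2]
grip_width: 0.275
grip_force: 8.0
```

Request:
arm_command([
  [20, 0, 0, 0, 0],
  [20, 0, 0, 0, 0],
  [20, 0, 0, 0, 0],
])

```text
time: 10.37
position: [0.5286, -0.3533, 0.0961]
tool_rot: [3.141, 0.02, 0.0]
ft_force: [-2.0, 1.5, 4.2]
grip_width: 0.273
grip_force: 8.0
```

```bash
python3 plan.py  530 -353 96 1
```

```text
t 10.3667 p [ 528.6 -353.3   96.1] yaw 0.75 tilt 0.02 F [-2.   1.5  4.2] j [ 0.95  0.44 -0.51  1.63  0.23  1.13 -1.18]
  shift [ 1.4 -0.3  0.1] spin -0.3
```

Gripped at 23.8 mm. The tool can only spin about its own axis, so it always points down. I'll get the 18° lean by pivoting the probe in the pads: lift until only the nose is in the hole, then draw the gripper back against the rim.

Request:
arm_command([
  [20, 0, 0, -12, 0],
  [20, 0, 0, -24, 0],
  [20, 0, 0, -36, 0],
  [20, 0, 0, -36, 0],
  [20, 0, 0, -36, 0],
])

```text
time: 10.78
position: [0.5292, -0.354, 0.1331]
tool_rot: [3.14, 0.02, 0.003]
ft_force: [-0.5, 0.5, -1.5]
grip_width: 0.272
grip_force: 8.0
```

Request:
arm_command([
  [20, -5, 0, 0, 0],
  [20, -10, 0, 0, 0],
  [20, -15, 0, 0, 0],
  [20, -19, 0, 0, 0],
  [20, -22, 0, 0, 0],
])

```text
time: 11.2
position: [0.506, -0.3534, 0.1313]
tool_rot: [-3.141, -0.02, -0.0]
ft_force: [1.2, 1.4, -2.2]
grip_width: 0.278
grip_force: 8.0
```

Request:
arm_command([
  [20, -3, 0, 0, 0],
  [20, -6, 0, 0, 0],
  [20, -8, 0, 0, 0],
  [20, -9, 0, 0, 0],
  [20, -9, 0, 0, 0],
])

```text
time: 11.62
position: [0.4971, -0.3537, 0.1315]
tool_rot: [-3.141, -0.02, 0.001]
ft_force: [1.6, 0.4, -0.6]
grip_width: 0.273
grip_force: 8.0
```

```bash
python3 plan.py  530 -353 132 1
python3 - <<'E'
from h import *
im,d=snap('side','p1');cv2.imwrite('pics/p1c.png',cv2.resize(im[270:430,240:420],None,fx=3.5,fy=3.5,interpolation=cv2.INTER_CUBIC)[:,:,::-1])
E
```

```text
t 11.6167 p [ 497.1 -353.7  131.5] yaw 0.74 tilt 0.03 F [ 1.6  0.4 -0.6] j [ 1.    0.35 -0.52  1.67  0.19  1.17 -1.12]
  shift [32.9 -0.3 -0.5] spin -0.3
```

View pics/p1c.png

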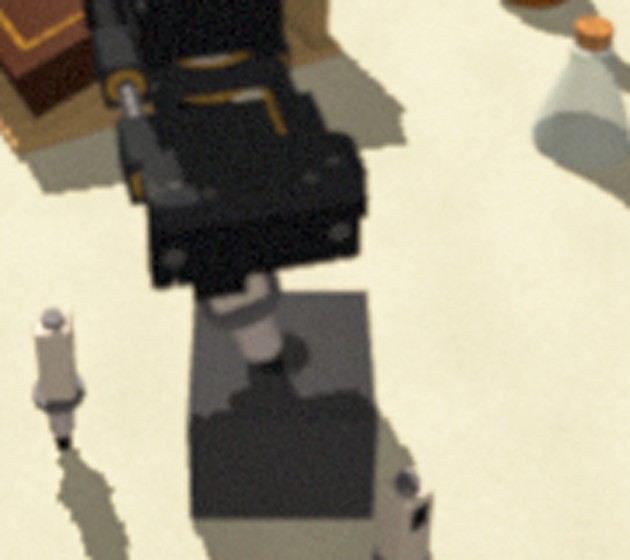

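The probe pivoted as intended: it leans in the pads with its nose against the hole's rim at (265,360) in the crop. I'll firm the grip, lift clear and measure the lean.

Request:
arm_command([
  [20, 0, 0, 0, 0],
  [20, 0, 0, 0, 0],
  [20, 3, 0, -30, 0],
  [20, 3, 0, -60, 0],
  [20, 3, 0, -90, 0],
], newtons=25)

```text
time: 12.08
position: [0.4994, -0.3539, 0.222]
tool_rot: [-3.141, -0.02, 0.004]
ft_force: [0.2, -0.7, -1.9]
grip_width: 0.274
grip_force: 25.0
```

Request:
arm_command([
  [20, 0, 0, 0, 0],
  [20, 0, 0, 0, 0],
  [20, 0, 0, 0, 0],
])

```text
time: 12.33
position: [0.4996, -0.354, 0.2208]
tool_rot: [3.141, 0.02, -0.003]
ft_force: [-0.7, 0.2, -1.5]
grip_width: 0.273
grip_force: 25.0
```

```bash
python3 plan.py
python3 - <<'E'
from h import *
fr=[get_image('side') for _ in range(6)]
im=np.mean([f[0] for f in fr],0).astype(np.uint8);D=np.array([f[1] for f in fr]);d=np.median(D,0)
np.savez('p2.npz',im=im,d=d)
s=get_state();g=np.array(s['position'])+[0,0,.005];c=proj('side',g+[0.02,0,-.05])[0];print(c,proj('side',g))
x,y=(c-60).astype(int);cv2.imwrite('pics/p2c.png',cv2.resize(im[y:y+120,x:x+120],None,fx=5,fy=5,interpolation=cv2.INTER_CUBIC)[:,:,::-1]);print(x,y)
W=cloud('side',d);q=W[y:y+120,x:x+120].reshape(-1,3)
q=q[(np.abs(q-g)[:,0]<.07)&(abs(q-g)[:,1]<.03)&(q[:,2]>g[2]-.1)&(q[:,2]<g[2]-.021)];np.save('q.npy',q)
from scipy.optimize import least_squares
def prof(z): return np.where(z>0,.018,np.where(z>-.030,.009,.006))
def res(p):
    a,b,ox,oy,L=p  # lean toward -x by a, roll toward y by b; axis point at g+(ox,oy)
    ax=np.array([-np.sin(a),np.sin(b),0]);ax[2]=np.sqrt(1-ax@ax)
    v=q-g-[ox,oy,0];t=v@ax;r=np.linalg.norm(v-np.outer(t,ax),axis=1);z=t+L
    # distance to solid of revolution surface (radial, or axial near flange face)
    dr=r-prof(z);df=np.minimum(abs(z-.006),abs(z))
    e=np.where((abs(dr)>df)&(r<.018)&(r>.009),df,dr)
    return np.r_[np.clip(e,-.006,.006)*1e3,b*20,(ox/.004),(L-.041)/.004]
for a0 in(.2,.3,.4):
    f=least_squares(res,[a0,0,0,0,.041],loss='soft_l1',x_scale=[.1,.1,.005,.005,.005],diff_step=1e-4);print(len(q),f.cost,np.degrees(f.x[:2]),f.x[2:]*1e3)
E
```

```text
t 12.3333 p [ 499.6 -354.   220.8] yaw 0.72 tilt 0.1 F [-0.7  0.2 -1.5] j [ 1.01  0.29 -0.53  1.56  0.15  1.34 -1.1 ]
[314.94089274 311.48688437] [[300.31707831 283.38072294]]
254 251
505 270.7484811807311 [16.39383224  2.45830326] [ 1.61754791  2.9529455  41.62132608]
505 270.73924459114 [16.45150991  2.47162151] [ 1.54578461  2.96752843 41.65614694]
505 270.7392445424134 [16.45149848  2.47162031] [ 1.54579513  2.96752717 41.65614373]
```

View pics/p2c.png

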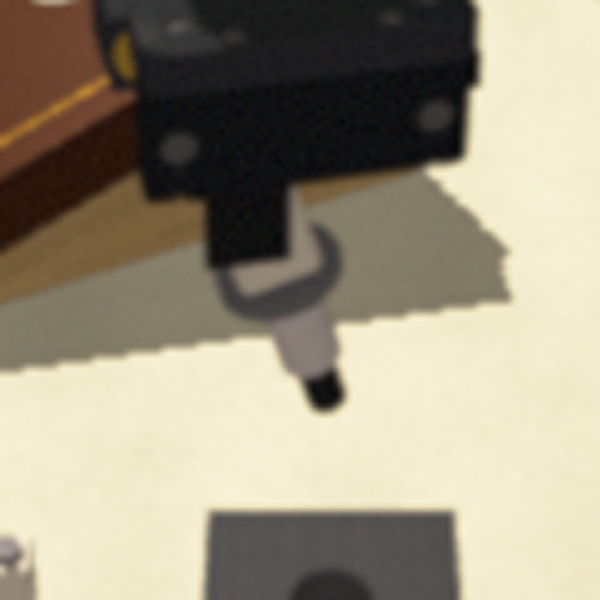

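The crop shows the probe hanging clear of the stand, leaning as wanted, with its nose end at (326,402), which is full-image (319,331). The depth fit gives a lean of about 16.5°. I'll cross-check that by silhouette.

```bash
cat > sil.py <<'E'
import sys; from h import *
from scipy.optimize import minimize
def fit(cam,im,d,g,yaw,L0,inits=(14,18,22),tipin=0.0,y0cut=.028):
    W=cloud(cam,d);K=4
    c=proj(cam,g+[0,0,-.06])[0];x0,y0=(c-50).astype(int);S=100
    v=W[y0:y0+S,x0:x0+S]-g
    ob=(np.abs(v[...,0])<.09)&(np.abs(v[...,1])<.06)&(v[...,2]>-.105)&(v[...,2]<.08)
    ob=cv2.GaussianBlur(cv2.resize(ob.astype(np.float32),None,fx=K,fy=K,interpolation=cv2.INTER_LINEAR),(0,0),3)
    rows=np.zeros_like(ob);yc=proj(cam,g+[0,0,-y0cut])[0][1]
    rows[int((yc-y0+8)*K):]=1
    th=np.linspace(0,2*np.pi,40);cir=np.c_[np.cos(th),np.sin(th),0*th]
    u=np.array([np.cos(yaw),np.sin(yaw),0]);w=np.array([-u[1],u[0],0])
    def model(a,dx,dy,L):
        ax=-np.sin(a)*u+np.cos(a)*np.array([0,0,1]);e=np.cos(a)*u+np.sin(a)*np.array([0,0,1])
        m=np.zeros((S*K,S*K),np.float32)
        for r,za,zb in((.018,0,.006),(.009,-.03,0),(.0057,-.048+tipin,-.03)):
            P=np.vstack([g+(z-L)*ax+r*(cir[:,:1]*e+cir[:,1:2]*w) for z in(za,zb)])
            p=((proj(cam,P)-[x0,y0]+[dx,dy]+.5)*K*16).astype(np.float32)
            cv2.fillConvexPoly(m,cv2.convexHull(p).astype(np.int32),1.,shift=4)
        return cv2.GaussianBlur(m,(0,0),3)
    f=lambda p:float((np.abs(model(np.radians(p[0]),p[1],p[2],L0)-ob)*rows).sum()/K/K)
    out=[]
    for a0 in inits:
        r=minimize(f,[a0,0,0],method='Nelder-Mead',options=dict(initial_simplex=[[a0,0,0],[a0+3,0,0],[a0,2,0],[a0,0,2]],maxiter=150));out.append((r.fun,*r.x))
    return sorted(out)
E
python3 - <<'E'
from sil import *
t=np.load('p2.npz')
for L in(.039,.041,.043):print(L,np.round(fit('side',t['im'],t['d'],np.array([.4996,-.354,.2258]),np.radians(.7),L),2)[:2])
E
```

```text
0.039 [[10.14 15.92  2.    0.58]
 [10.23 15.81  2.06  0.57]]
0.041 [[10.49 15.76  1.75 -0.46]
 [10.5  15.7   1.77 -0.5 ]]Traceback (most recent call last):
  File "<stdin>", line 3, in <module>
  File "sil.py", line 24, in fit
    r=minimize(f,[a0,0,0],method='Nelder-Mead',options=dict(initial_simplex=[[a0,0,0],[a0+3,0,0],[a0,2,0],[a0,0,2]],maxiter=150));out.append((r.fun,*r.x))
    res = _minimize_neldermead(fun, x0, args, callback, bounds=bounds,
                               **options)
    fxr = func(xr)
    fx = function(np.copy(x), *(wrapper_args + args))
  File "sil.py", line 21, in <lambda>
    f=lambda p:float((np.abs(model(np.radians(p[0]),p[1],p[2],L0)-ob)*rows).sum()/K/K)
                             ~~~~~^^^^^^^^^^^^^^^^^^^^^^^^^^^^^^^
  File "sil.py", line 18, in model
    p=((proj(cam,P)-[x0,y0]+[dx,dy]+.5)*K*16).astype(np.float32)
        ~~~~^^^^^^^
  File "h.py", line 14, in proj
    p=camera_params(n);T=np.linalg.inv(np.array(p['extrinsics']))
ValueError: time passes only in moves, steps and waits
```

```bash
sed -i 's/^from bench import \*/from bench import *\nfrom functools import lru_cache\nimport bench\ncamera_params=lru_cache(None)(bench.camera_params)/' h.py; python3 plan.py 502.5 -353.7 131.5 0.74
```

```text
t 12.6333 p [ 499.9 -353.5  220.5] yaw 0.75 tilt 0.11 F [-0.1 -0.  -1.2] j [ 1.01  0.29 -0.53  1.56  0.15  1.34 -1.1 ]
  shift [ 2.6  0.2 89. ] spin 0.0
```

Request:
arm_command([
  [20, 3, 0, 30, 0],
  [20, 3, 0, 60, 0],
  [20, 3, 0, 80, 0],
  [20, 3, 0, 89, 0],
  [20, 3, 0, 89, 0],
])

```text
time: 13.05
position: [0.5018, -0.3528, 0.1297]
tool_rot: [-3.138, -0.02, 0.006]
ft_force: [0.1, -0.3, -0.8]
grip_width: 0.27
grip_force: 25.0
```

```bash
python3 plan.py 494.2 -353.7 131.5 0.74
```

```text
t 13.05 p [ 501.8 -352.8  129.7] yaw 0.75 tilt 0.3 F [ 0.1 -0.3 -0.8] j [ 0.99  0.37 -0.52  1.66  0.19  1.18 -1.13]
  shift [-7.6  0.8 -1.8] spin 0.0
```

Request:
arm_command([
  [20, -3, 0, 0, 0],
  [20, -5, 0, 0, 0],
  [20, -7, 0, 0, 0],
  [20, -8, 0, 0, 0],
  [20, -8, 0, 0, 0],
], newtons=8)

```text
time: 13.47
position: [0.4963, -0.3544, 0.1341]
tool_rot: [3.139, 0.02, 0.004]
ft_force: [0.9, -0.5, 0.1]
grip_width: 0.273
grip_force: 8.0
```

Request:
arm_command([
  [20, 0, 0, 0, 0],
  [20, 0, 0, 0, 0],
  [20, 2, 0, 0, 0],
  [20, 4, 0, 0, 0],
  [20, 4, 0, 0, 0],
], newtons=25)

```text
time: 13.88
position: [0.4994, -0.3535, 0.1321]
tool_rot: [-3.141, -0.021, 0.001]
ft_force: [0.0, -0.4, -1.5]
grip_width: 0.275
grip_force: 25.0
```

Request:
arm_command([
  [20, 0, 0, -30, 0],
  [20, 0, 0, -60, 0],
  [20, 0, 0, -85, 0],
  [20, 0, 0, -90, 0],
  [20, 0, 0, -90, 0],
])

```text
time: 14.3
position: [0.5004, -0.3543, 0.2245]
tool_rot: [3.139, 0.02, 0.004]
ft_force: [1.1, 0.2, -1.6]
grip_width: 0.274
grip_force: 25.0
```

```bash
cat > meas.py <<'E'
from sil import *
from scipy.optimize import least_squares
def depthfit(q,g,L0=.041):
    def prof(z): return np.where(z>0,.018,np.where(z>-.030,.009,.006))
    def res(p):
        a,b,ox,oy,L=p;ax=np.array([-np.sin(a),np.sin(b),0]);ax[2]=np.sqrt(1-ax@ax)
        v=q-g-[ox,oy,0];t=v@ax;r=np.linalg.norm(v-np.outer(t,ax),axis=1);z=t+L
        dr=r-prof(z);df=np.minimum(abs(z-.006),abs(z));e=np.where((abs(dr)>df)&(r<.018)&(r>.009),df,dr)
        return np.r_[np.clip(e,-.006,.006)*1e3,b*20,(ox/.004),(L-L0)/.004]
    f=least_squares(res,[.3,0,0,0,L0],loss='soft_l1',x_scale=[.1,.1,.005,.005,.005],diff_step=1e-4);return f.cost,np.degrees(f.x[:2]),f.x[2:]*1e3
if __name__=='__main__':
    s=get_state();g=np.array(s['position'])+[0,0,.005]
    Rm=R.from_rotvec(s['tool_rot']).as_matrix();yaw=np.arctan2(Rm[1,0],Rm[0,0])
    fr=[get_image('side') for _ in range(6)];d=np.median([f[1] for f in fr],0)
    np.savez('p3.npz',im=fr[0][0],d=d)
    for L in(.039,.041,.043):print(L,np.round(fit('side',None,d,g,yaw,L),2)[:2])
    q=cloud('side',d).reshape(-1,3);v=(q-g)@np.c_[Rm[:,0],-Rm[:,1],[0,0,1]]
    v=v[(abs(v[:,0])<.07)&(abs(v[:,1])<.03)&(v[:,2]>-.1)&(v[:,2]<-.021)];print(len(v),*depthfit(v,np.zeros(3)))
E
python3 meas.py; python3 plan.py
```

```text
0.039 [[14.95 15.74  0.82  2.  ]
 [14.96 15.78  0.77  2.  ]]
0.041 [[14.68 15.83  0.34  0.89]
 [14.71 15.96  0.28  0.93]]
0.043 [[ 1.458e+01  1.584e+01 -1.000e-02 -1.400e-01]
 [ 1.464e+01  1.585e+01 -2.000e-02 -1.400e-01]]
522 464.0097676211822 [16.72401643 -0.24747466] [-0.89561922  0.71521932 39.95818296]
t 14.6 p [ 498.6 -353.3  220.7] yaw 0.74 tilt 0.18 F [-0.3  0.  -1. ] j [ 1.01  0.29 -0.53  1.56  0.15  1.34 -1.1 ]
```

Request:
arm_command([
  [20, 3, 0, 30, 0],
  [20, 3, 0, 60, 0],
  [20, 3, 0, 80, 0],
  [20, 3, 0, 89, 0],
  [20, 3, 0, 89, 0],
])

```text
time: 15.02
position: [0.5006, -0.3526, 0.1303]
tool_rot: [-3.138, -0.021, 0.007]
ft_force: [-0.3, 0.2, -0.4]
grip_width: 0.276
grip_force: 25.0
```

Request:
arm_command([
  [20, -3, 0, 0, 0],
  [20, -6, 0, 0, 0],
  [20, -8, 0, 0, 0],
  [20, -9, 0, 0, 0],
  [20, -10, 0, 0, 0],
], newtons=8)

```text
time: 15.43
position: [0.4936, -0.3543, 0.1351]
tool_rot: [3.14, 0.02, 0.005]
ft_force: [2.1, -0.8, -1.3]
grip_width: 0.275
grip_force: 8.0
```

Request:
arm_command([
  [20, 0, 0, 0, 0],
  [20, 0, 0, 0, 0],
  [20, 0, 0, 0, 0],
])

```text
time: 15.68
position: [0.493, -0.354, 0.1342]
tool_rot: [3.141, 0.02, 0.002]
ft_force: [1.6, -0.1, 0.3]
grip_width: 0.273
grip_force: 8.0
```

Request:
arm_command([
  [20, 0, 0, 0, 0],
  [20, 0, 0, 0, 0],
  [20, 2, 0, 0, 0],
  [20, 4, 0, 0, 0],
  [20, 4, 0, 0, 0],
], newtons=25)

```text
time: 16.1
position: [0.4958, -0.3535, 0.1328]
tool_rot: [-3.141, -0.02, 0.003]
ft_force: [-0.0, 0.5, -1.6]
grip_width: 0.274
grip_force: 25.0
```

Request:
arm_command([
  [20, 0, 0, -30, 0],
  [20, 0, 0, -60, 0],
  [20, 0, 0, -80, 0],
  [20, 0, 0, -90, 0],
  [20, 0, 0, -90, 0],
])

```text
time: 16.52
position: [0.4972, -0.3544, 0.2258]
tool_rot: [3.139, 0.02, 0.004]
ft_force: [0.1, 0.6, -1.8]
grip_width: 0.274
grip_force: 25.0
```

Request:
arm_command([
  [20, 0, 0, 0, 0],
  [20, 0, 0, 0, 0],
  [20, 0, 0, 0, 0],
  [20, 0, 0, 0, 0],
])

```text
time: 16.85
position: [0.4957, -0.3534, 0.2218]
tool_rot: [-3.14, -0.02, 0.003]
ft_force: [0.9, 0.4, -1.2]
grip_width: 0.272
grip_force: 25.0
```

```bash
python3 meas.py; python3 plan.py
```

```text
0.039 [[11.78 18.    2.69 -0.19]
 [12.11 18.18  2.53 -0.16]]
0.041 [[11.37 17.76  2.46 -1.24]
 [11.54 17.82  2.46 -1.23]]
0.043 [[11.66 17.82  1.98 -2.22]
 [11.72 17.75  2.06 -2.24]]
505 247.3437846768768 [18.27863073  2.48786718] [ 3.40716078  2.59951464 40.33918734]
t 17.15 p [ 496.4 -353.8  223.4] yaw 0.74 tilt 0.01 F [ 0.3  0.4 -1.3] j [ 1.01  0.28 -0.53  1.56  0.15  1.34 -1.09]
```

The lean is now about 18°, matching the cover's 18.1°. Moving to hover over the ring.

```bash
python3 plan.py 465 -150 240 8 460 8 225 16.2
```

```text
t 17.15 p [ 496.4 -353.8  223.4] yaw 0.74 tilt 0.01 F [ 0.3  0.4 -1.3] j [ 1.01  0.28 -0.53  1.56  0.15  1.34 -1.09]
  shift [ -14.4 -102.1   -8.3] spin -3.6
  shift [  -7.9 -102.8   -8.3] spin -3.6
  shift [  17.  -157.2   15. ] spin -8.2
```

Request:
arm_command([
  [20, -4, -25, -8, -4],
  [20, -8, -50, -8, -4],
  [20, -12, -75, -8, -4],
  [20, -14, -102, -8, -4],
  [20, -14, -102, -8, -4],
])

```text
time: 17.57
position: [0.4819, -0.2453, 0.2322]
tool_rot: [-3.137, -0.142, -0.001]
ft_force: [0.2, 1.0, -1.3]
grip_width: 0.273
grip_force: 25.0
```

Request:
arm_command([
  [20, -2, -25, -8, -4],
  [20, -4, -50, -8, -4],
  [20, -6, -75, -8, -4],
  [20, -8, -103, -8, -4],
  [20, -8, -103, -8, -4],
])

```text
time: 17.98
position: [0.4648, -0.1436, 0.2401]
tool_rot: [-3.13, -0.251, -0.0]
ft_force: [0.5, 0.8, -0.2]
grip_width: 0.276
grip_force: 25.0
```

Request:
arm_command([
  [20, 4, -40, 5, -8],
  [20, 8, -80, 10, -8],
  [20, 12, -120, 15, -8],
  [20, 17, -157, 15, -8],
  [20, 17, -157, 15, -8],
])

```text
time: 18.4
position: [0.4572, 0.0167, 0.2251]
tool_rot: [-3.103, -0.476, -0.002]
ft_force: [-0.5, 0.5, -1.6]
grip_width: 0.272
grip_force: 25.0
```

```bash
python3 plan.py 460 8 190 16.2
```

```text
t 18.4 p [457.2  16.7 225.1] yaw 17.43 tilt 0.13 F [-0.5  0.5 -1.6] j [ 0.8  -0.08 -0.84  1.9  -0.07  1.3  -1.29]
  shift [ 0.1  9.2 35.1] spin 1.2
```

Request:
arm_command([
  [20, 0, 8, 15, 1],
  [20, 0, 8, 30, 1],
  [20, 0, 8, 35, 1],
  [20, 0, 8, 35, 1],
  [20, 0, 8, 35, 1],
])

```text
time: 18.82
position: [0.46, 0.0001, 0.1898]
tool_rot: [-3.112, -0.431, -0.0]
ft_force: [0.4, 0.4, -1.6]
grip_width: 0.274
grip_force: 25.0
```

Request:
arm_command([
  [20, 0, 0, 0, 0],
  [20, 0, 0, 0, 0],
  [20, 0, 0, 0, 0],
])

```text
time: 19.07
position: [0.4604, 0.0001, 0.1902]
tool_rot: [3.111, 0.43, 0.002]
ft_force: [-0.3, -0.4, -0.8]
grip_width: 0.273
grip_force: 25.0
```

```bash
python3 plan.py 460 8 190 16.2; python3 meas.py
python3 - <<'E'
from h import *
im,d=snap('top','b1');s=np.load('p3.npz')['im']
a=cv2.resize(s[215:305,210:310],(400,360),interpolation=cv2.INTER_CUBIC);b=cv2.resize(im[250:340,240:340],(400,360),interpolation=cv2.INTER_CUBIC)
cv2.imwrite('pics/b1c.png',np.hstack([a,b])[:,:,::-1])
p=np.array(get_state()['position']);print('side ring',proj('side',[[.4959,.0186,.0812]]),'tip pred',proj('side',[p+[.0283,.0082,-.0796]]))
E
```

```text
t 19.0667 p [4.604e+02 1.000e-01 1.902e+02] yaw 15.74 tilt 0.07 F [-0.3 -0.4 -0.8] j [ 0.8  -0.04 -0.83  1.94 -0.03  1.23 -1.32]
  shift [ 1.8 -7.7  0.2] spin -0.5
0.039 [[358.29  18.86   0.84   0.44]
 [358.33  18.86   0.85   0.47]]
0.041 [[ 3.5830e+02  1.8560e+01  7.6000e-01 -2.4000e-01]
 [ 3.5834e+02  1.8670e+01  6.0000e-01 -3.1000e-01]]
0.043 [[ 3.5806e+02  1.8090e+01  6.8000e-01 -1.0900e+00]
 [ 3.5836e+02  1.8700e+01  3.0000e-01 -1.0600e+00]]
258 167.12553764421517 [17.59912022  3.39450259] [ 2.81391447  3.75580627 40.97014254]
side ring [[267.08217536 246.27705946]] tip pred [[263.4291547  237.15988354]]
```

View pics/b1c.png

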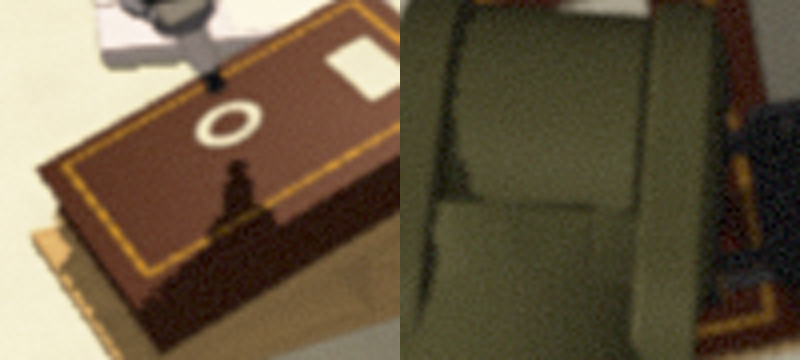

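In the side view (left half) the nose end is at (263.5,237) in full-image pixels, against a predicted (263.4,237.2). The ring is at (267,246), against a predicted (267,246.3). The top view is blocked by the arm. The calibration agrees, so I'll centre the tip and come in along the cover's normal to about 3 mm off.

Request:
arm_command([
  [20, 0, -8.5, 0, -0.5],
  [20, 2, -8.5, 6, -0.5],
  [20, 4, -8.5, 12, -0.5],
  [20, 6.5, -8.5, 20, -0.5],
  [20, 8.5, -8.5, 26, -0.5],
])

```text
time: 19.83
position: [0.4656, 0.0106, 0.1623]
tool_rot: [-3.11, -0.444, 0.001]
ft_force: [-0.6, 0.6, -0.9]
grip_width: 0.272
grip_force: 25.0
```

Request:
arm_command([
  [20, 0, 0, 0, 0],
  [20, 0, 0, 0, 0],
  [20, 0, 0, 0, 0],
])

```text
time: 20.08
position: [0.4658, 0.0106, 0.1634]
tool_rot: [-3.11, -0.444, 0.0]
ft_force: [-0.8, 0.1, -0.8]
grip_width: 0.277
grip_force: 25.0
```

```bash
cat > near.py <<'E'
from h import *
import sys
N=np.array([-.298,-.087,.951]);spot=np.array([.4959,.0186,.0812])
F=[];P=[];T=[]
for i in range(12):
    im,d=get_image('side');s=get_state();F.append(s['ft_force']);P.append(s['position']);T.append(s['torque'])
F=np.array(F);p=np.mean(P,0);Rm=R.from_rotvec(s['tool_rot']).as_matrix()
tip=p+.0295*Rm[:,0]+.0007*Rm[:,1]-[0,0,.0796]
print('t',s['time'],'F',F.mean(0).round(2),'+-',(F.std(0)/12**.5).round(2),'F.n',(F@N).mean().round(2),'T',np.mean(T,0).round(3),'yaw',np.degrees(np.arctan2(Rm[1,0],Rm[0,0])).round(2))
v=tip-spot;print('p',(p*1e3).round(1),'tip height mm',(v@N*1e3).round(2),'off tool x,y',((v-N*(v@N))@Rm[:,:2]*1e3).round(2))
np.savez('n.npz',im=im,d=d);c=proj('side',spot)[0];x,y=(c-[40,45]).astype(int)
cv2.imwrite('pics/%s.png'%sys.argv[1],cv2.resize(im[y:y+75,x:x+80],None,fx=7,fy=7,interpolation=cv2.INTER_CUBIC)[:,:,::-1]);print(x,y,'tip px',proj('side',tip)[0],'spot',c)
E
python3 near.py n1
```

```text
t 20.6833 F [-0.04  0.   -1.  ] +- [0.12 0.1  0.09] F.n -0.94 T [ 0.013  0.033 -0.017] yaw 16.24
p [465.8  10.5 163.7] tip height mm 3.26 off tool x,y [-0.61  0.04]
227 201 tip px [266.33963278 245.30043912] spot [267.08217536 246.27705946]
```

View pics/n1.png

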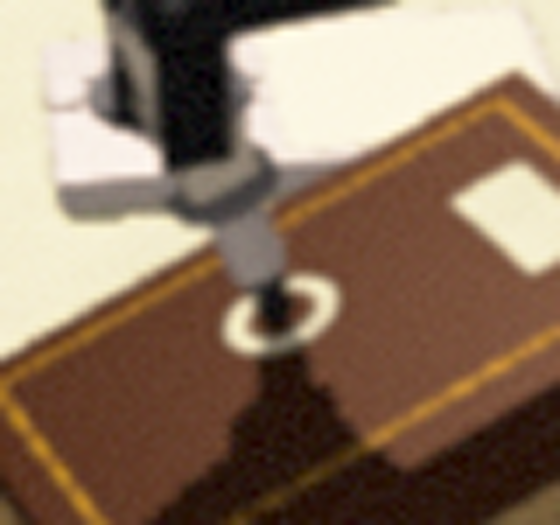

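The nose is inside the ring: ring centre at about (281,315) in the crop, nose end at about (277,318). Force baseline along the normal is -0.94 N. Pressing in stages along the normal.

Request:
arm_command([
  [20, 1, 0, 1, 0],
  [20, 1.4, 0, 2.5, 0],
  [20, 1.9, 0, 4, 0],
  [20, 2.2, 0, 5, 0],
  [20, 2.2, 0, 5, 0],
])

```text
time: 21.1
position: [0.4682, 0.0112, 0.1586]
tool_rot: [3.11, 0.444, 0.001]
ft_force: [-0.4, -0.8, 1.5]
grip_width: 0.274
grip_force: 25.0
```

```bash
python3 near.py n2
```

```text
t 21.7 F [ 0.3  -0.13  1.41] +- [0.15 0.11 0.1 ] F.n 1.26 T [-0.051 -0.153 -0.012] yaw 16.24
p [468.1  11.2 158.7] tip height mm -2.2 off tool x,y [0.06 0.04]
227 201 tip px [267.45140551 247.0320288 ] spot [267.08217536 246.27705946]
```

Request:
arm_command([
  [20, 0.3, 0, 1, 0],
  [20, 0.7, 0, 2.1, 0],
  [20, 0.7, 0, 2.1, 0],
  [20, 0.7, 0, 2.1, 0],
])

```text
time: 22.03
position: [0.4687, 0.0114, 0.1565]
tool_rot: [3.11, 0.444, 0.001]
ft_force: [1.3, -0.3, 2.2]
grip_width: 0.275
grip_force: 25.0
```

```bash
sed -i 's/range(12)/range(24)/' near.py; python3 near.py n3; cp n.npz p3b.npz
python3 - <<'E'
from meas import *
s=get_state();g=np.array(s['position'])+[0,0,.005];Rm=R.from_rotvec(s['tool_rot']).as_matrix()
d=np.median([get_image('side')[1] for _ in range(6)],0)
q=cloud('side',d).reshape(-1,3);v=(q-g)@np.c_[Rm[:,0],-Rm[:,1],[0,0,1]]
v=v[(abs(v[:,0])<.05)&(abs(v[:,1])<.025)&(v[:,2]>-.066)&(v[:,2]<-.021)];print(len(v),*depthfit(v,np.zeros(3)))
E
```

```text
t 23.2333 F [ 0.98 -0.32  2.61] +- [0.11 0.15 0.14] F.n 2.22 T [-0.073 -0.41  -0.015] yaw 16.24
p [468.6  11.4 156.5] tip height mm -4.51 off tool x,y [-0.11 -0.  ]
227 201 tip px [267.71959392 247.85793087] spot [267.08217536 246.27705946]
200 134.95084824626994 [18.67405273  3.03568435] [ 2.10863077  2.94106549 40.90859135]
```

View pics/n3.png

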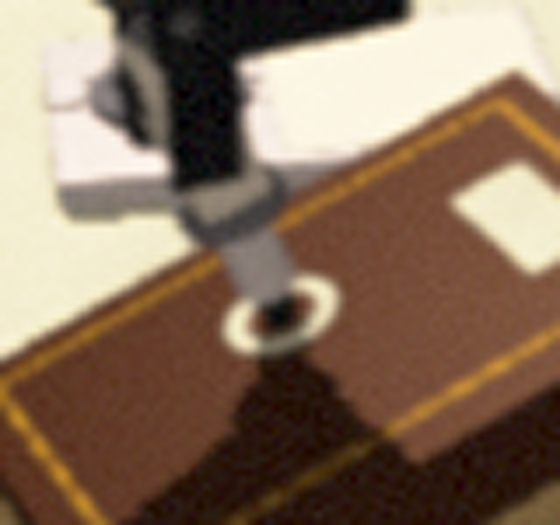

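The normal force has risen 3.2 N from baseline, so the nose is in about 5 mm. It sits inside the ring (nose at about (280,312) in the crop), the lean measures about 18°, and the hold has been steady for over a second. Handing in.

```bash
python3 -c "
from bench import *
print(close_job())"
```

```text
the job is handed in; nothing more can be done
None
```

I turned the dimmer to its off stop, then took the probe from its stand. I handed the job in with the gripper still holding it: about square to the cover (18–19° lean measured, 18° slope), nose end inside the ring and pressed in about 5 mm by force and position readings. No result came back.

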